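# Shut and hook the basin cabinet

### The job

Close up the little cabinet on the basin ledge with a fingertip: first push the sliding door fully shut by the tab standing on its top edge, then push the arm of the hook latch round, either way, until it points straight over the tab and its turned-down end sits behind the tab. Lift nothing, leave the other toiletries where they stand, and finish clear of everything.

Things in the scene. Friction and masses are not known exactly. Their poses are not given: they have to be found in the camera images.
- cabinet: white plastic cabinet fixed to the ledge, 150 mm deep (x), 300 mm wide (y), 170 mm tall; origin under its centre, front towards its -x (the robot). A grey sliding door runs along the outside of the front, over rails that stand up to 18 mm out from it. The +y half of the front is a fixed panel, the -y half is the opening that the door covers when shut
- door (a joint): sliding door: 0 = fully shut (at its stop, towards the cabinet's -y), grows in m as it opens towards the cabinet's +y, to 0.13. It needs about 1.5 N to slide and stays where it is left
- tab (a point): middle of the upper face of the door's upright tab, a grey block fixed to the door that stands over the front edge of the cabinet's top: 39 mm along the cabinet's x, 12 mm thick along its y, from 2 to 24 mm above the cabinet's top. It moves with the door; its axes are the cabinet's
- pivot (a point): the latch's pivot axis at the level of the cabinet's top (vertical axis), fixed on the cabinet 60 mm in front of its centre line (-x) and 130 mm towards -y; when the door is shut the tab's middle is 57 mm from it towards the cabinet's +y and 7.5 mm towards its -x
- latch (a joint): steel hook latch on the pivot, rad, counter-clockwise from above positive. 0: arm points to the cabinet's -y, away from the tab; +3.14 and -3.14: the same hooked position, arm pointing to +y straight over the shut tab. Turns from -3.5 to 3.5, no stop or click when hooked; needs 0.06 N m (1.2 N at 50 mm), stays where left. With the door over 6 mm open its end hits the tab and cannot swing in
- latch_tip (a point): middle of the latch arm's outer end, 77 mm from the pivot axis, 37 mm above the cabinet's top. The arm is a straight bar 14 mm wide, from 28 to 46 mm above the cabinet's top, so it swings over the tab; its hub is 12 mm in radius and 49 mm high; its last 8 mm turn down to 6 mm above the top and, hooked, stand on the tab's +y side
- mug: steel mug, 80 mm across, 90 mm tall, handle on its +y side; origin under its centre; bystander
- brush_holder: wooden toothbrush holder, 70 x 70 mm, 90 mm tall, two toothbrushes stick out up to about 155 mm; origin under its centre; bystander
- soap_dish: white ceramic soap dish 90 x 130 mm with a bar of soap, 32 mm tall in all; origin under its centre; bystander
- comb: blue plastic comb lying flat, 33 x 170 mm, 6 mm thick, long side along its y; origin under its middle; bystander
- bottle: green bottle, 56 mm across, 150 mm tall; origin under its centre; bystander
- jar: small white jar, 44 mm across, 50 mm tall, standing on the back part of the cabinet's top; origin under its centre; bystander

How it is judged:
By the outcome, as a careful person would: the job done as asked, in the order asked, and still so for the second after the job is handed in, with the robot touching nothing.
It also fails if it takes over 48 s, if anything falls off the work surface, if the arm or the gripper's body presses on something with over 40 N, if the wrist force passes 120 N, or if a joint passes its speed limit or range.

### The arm

A 6-joint arm with a two-finger parallel gripper is mounted at the origin on the work surface. World frame = base frame: x ahead of the robot, y to its left, z up, the work surface at z = 0. Lengths are in m, angles in rad, forces in N, time in s.
With the tool pointing down it reaches from about 0.35 to 0.775 m from the base axis. Payload 5.5 kg.
Tool frame: the origin (TCP) lies where the fingers leave the gripper's body, on its centre line; the fingertips stand 73 mm ahead of it and the grasp point (between the pads) lies 54 mm ahead of it (arm.nose_length is the z of the fingertips in the tool frame, in m); z points along the fingers, y is the line along which they close (so a half turn about z gives the same grasp; the last joint's range is limited). The gripper opens to 85 mm and grips with 20 to 120 N. Pads are 22 mm wide; open, the fingers measure 114 mm over their backs; the gripper's body (76 mm by 85 mm) begins 54 mm behind the grasp point. The pads swing forward as they close: fully open they stand 13 mm farther back than shut.
Start: joints at [1.159, 0.313, 0.046, 1.304, 0, 1.431], TCP at [0.154, 0.554, 0.304] pointing down, gripper open.
Joint ranges: [-2.76, 2.76], [-0.86, 1.69], [-1.03, 1.26], [-2.2, 2.34], [-1.47, 1.5], [-3.14, 3.14]. Speed limits (rad/s): [2.57, 2.57, 3.14, 3.14, 3.14, 3.14].

### API

Orientations are given as a unit quaternion [x, y, z, w].
In Python, from workcell import arm gives the robot as it stands. Calls block until the motion is done:
- arm.move_ptp(position, orientation): joint-space move of the TCP to a pose.
- arm.move_l(position, rate=0.15, frame=None): straight line of the TCP; frame=None keeps the orientation; rate is the mean speed in m/s.
- arm.move_j(angles): joint-space move.
- arm.gripper_to(opening, grip_force=None): opening from 0.0 (shut) to 1.0 (fully open); grip_force is the grip in N (None keeps the last); returns when the fingers have stopped.
- arm.sleep(seconds).
- arm.inverse_kinematics(position, orientation): joint angles nearest the present ones, or None.
- arm.sense(): the state.
- arm.capture(name): name is "side" or "top" or "wrist"; returns a dict with "color" (420x560x3 uint8, blue, green, red), "depth" (420x560 float32, m along the optical axis (not along the pixel's ray), 0 where there is no reading), "fx", "fy", "cx", "cy" (pixels), "eye" and "attitude" of the camera in the world; the wrist camera has in their place "tool_from_camera" (4x4, takes a point from camera to tool coordinates, whose origin is the TCP and whose axes are the flange's). Camera axes: x right, y down, z forward; pixel columns grow to the right and rows downward; lengths in m; the calibration is good to about 2 mm. A picture is of the moment at which its call begins: read the wrist's pose just before it.
A pose or a line that the arm cannot do raises arm.IKError and nothing moves.
- arm.sign_off(): hands the job in; it is judged then, once.
The state is a dict: "t": time; "q": joint angles; "qvel": joint speeds; "joint_efforts": joint torques, N m; "position": TCP position; "tool_rot": TCP orientation; "wrist_force": force on the tool from outside, world axes, zero at the start; "ft_torque": the same for the moment, N m; "width": opening from 0.0 (shut) to 1.0 (fully open); "grasp_force": force on a finger pad.
Only numpy, scipy, OpenCV 4.12 (cv2) and the standard library are available. Lean on these libraries where they do the work, as an engineer would, in place of code of your own. Each camera call takes 0.05 s, during which the arm holds its last target. There are 200 camera calls.

## Working session

There is one attempt and no reset: what is moved stays moved. The work goes in short steps, each a Python script; the robot and the scene stay as the last script left them, time stands still between calls to the robot, and variables do not carry over. Pictures are saved under pics/ and viewed, at most 10 in all, crops included, and the job is handed in when it is done.

```bash
mkdir -p pics
cat > h.py <<'E'
from workcell import arm
import numpy as np, cv2, pickle
def cloud(c,T=None):
    d=c["depth"];v,u=np.mgrid[:d.shape[0],:d.shape[1]]
    P=np.stack([(u-c["cx"])/c["fx"]*d,(v-c["cy"])/c["fy"]*d,d],-1)
    if T is None:
        from scipy.spatial.transform import Rotation as R
        A=np.array(c["attitude"]); A=R.from_quat(A).as_matrix() if A.size==4 else A
        P=P@A.T+np.array(c["eye"])
    else: P=P@T[:3,:3].T+T[:3,3]
    P[d==0]=np.nan
    return P
E
python3 - <<'E'
from h import *
s=arm.sense();print(s)
for n in("side","top"):
    c=arm.capture(n);pickle.dump(c,open(n+".pkl","wb"));cv2.imwrite(f"pics/{n}1.png",c["color"]);print(n,c["eye"],c["attitude"],c["fx"],c["fy"],c["cx"],c["cy"])
E
```

```text
{'t': 0.0, 'q': array([1.15939006e+00, 3.14027300e-01, 4.49518348e-02, 1.30357962e+00,
       2.05201667e-05, 1.43116100e+00]), 'qvel': array([-0.00041197, -0.00135082,  0.00085974,  0.00011355, -0.00051562,
       -0.00150573]), 'joint_efforts': array([ 8.04133051e-04, -4.80624354e+01,  2.98534065e+01,  1.93365372e-02,
       -1.07353319e-04, -1.44032600e-05]), 'position': array([0.15422207, 0.55353614, 0.30298233]), 'tool_rot': array([ 1.35467624e-01,  9.90781338e-01, -8.91535502e-04, -2.62709075e-04]), 'wrist_force': array([-0.54677721,  0.44030577, -0.35055995]), 'ft_torque': array([-0.00315025, -0.00705375,  0.04342029]), 'grasp_force': 0.0, 'width': 1.0025843793429987}
side [ 0.08497099 -0.51387367  0.92076861] [ 0.882056   -0.33208702  0.10894371 -0.31595362] 445.3247640429527 445.3247640429527 276.8098966112651 207.5403663568394
top [ 0.33568442 -0.02319884  1.13102971] [-0.69995561  0.71034898 -0.05467402  0.04977177] 431.9911994895952 431.9911994895952 274.084879474116 212.30893711711101
```

View pics/top1.png

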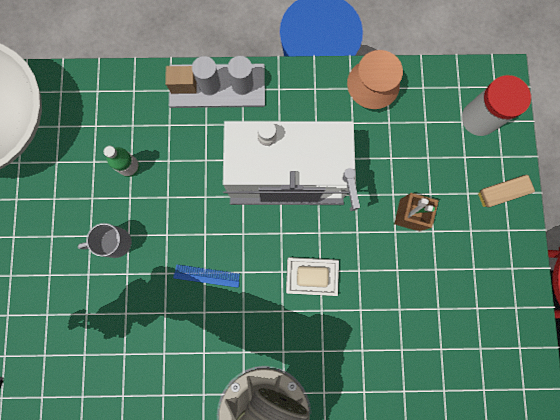

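View pics/side1.png

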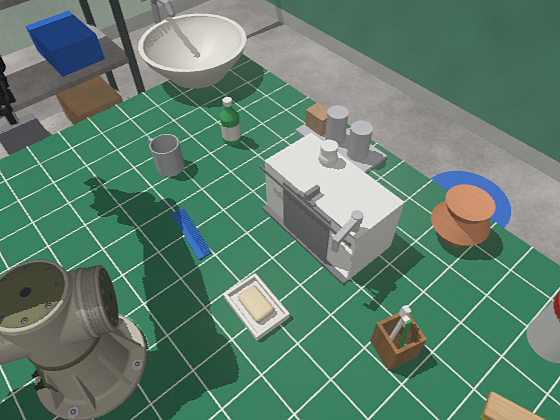

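The top view shows the cabinet top at about cols 223-354, rows 122-192. The tab is at (294,180), the latch hub at (350,174), and the latch tip at (355,207), pointing at the robot. The jar is at the back, at (267,132). The side view agrees. I'll measure these from depth next.

Run:
```python
from h import *
c=pickle.load(open("top.pkl","rb"));P=cloud(c)
s=pickle.load(open("side.pkl","rb"));S=cloud(s)
for n,Q,box in(("top",P,(100,230,200,380)),("side",S,(120,290,240,420))):
    r=np.zeros(Q.shape[:2],bool);r[box[0]:box[1],box[2]:box[3]]=1
    z=Q[...,2]; h=z[r&(z>.15)&(z<.19)]; zt=np.median(h)
    m=r&(abs(z-zt)<.006)
    k,l,st,_=cv2.connectedComponentsWithStats(m.astype(np.uint8));m=l==1+np.argmax(st[1:,4])
    rect=cv2.minAreaRect((Q[m][:,:2]*1000).astype(np.float32));print(n,"top z",zt,"rect",rect)
    m=r&(z>zt+.012)
    k,l,st,_=cv2.connectedComponentsWithStats(m.astype(np.uint8))
    for i in range(1,k):
        if st[i,4]>8:
            q=Q[l==i];print(st[i],np.round(q.mean(0),4),np.round(np.nanmax(q[:,2]),4),cv2.minAreaRect((q[:,:2]*1000).astype(np.float32)))
```

```text
top top z 0.16967666384056102 rect ((615.3787231445312, -67.13395690917969), (300.7765808105469, 155.13221740722656), 88.71390533447266)
[258 121  19  24 366] [ 0.6503 -0.0173  0.2117] 0.2239 ((654.009033203125, -17.450176239013672), (40.89399337768555, 41.70707321166992), 89.0718765258789)
[343 168  17  43 368] [ 0.5232 -0.1997  0.2141] 0.2216 ((522.72265625, -201.85752868652344), (88.18740844726562, 23.318368911743164), 10.495107650756836)
[290 171   6  18 106] [ 0.5484 -0.0727  0.1931] 0.1976 ((549.2385864257812, -72.77901458740234), (11.455997467041016, 38.27873611450195), 88.57125854492188)
side top z 0.17005113337820332 rect ((609.5260009765625, -64.85765075683594), (304.0152893066406, 172.0836944580078), 89.06200408935547)
[318 140  20  24 387] [ 0.6499 -0.022   0.2079] 0.2236 ((654.8897094726562, -18.251407623291016), (41.86851501464844, 40.917850494384766), 7.1015801429748535)
[304 184  16  15 123] [ 0.5483 -0.0739  0.1912] 0.1972 ((549.3661499023438, -72.01619720458984), (13.03448486328125, 39.011192321777344), 88.27455139160156)
[331 210  32  41 473] [ 0.5206 -0.2028  0.2112] 0.2221 ((522.7820434570312, -200.10653686523438), (89.84468841552734, 22.86400032043457), 7.6191229820251465)
```

```bash
cat >> h.py <<'E'
from scipy.spatial.transform import Rotation as R
yaw=np.deg2rad(-1.3);C=np.array([.616,-.067]);ZT=.170
Rc=np.array([[np.cos(yaw),-np.sin(yaw)],[np.sin(yaw),np.cos(yaw)]])
W=lambda x,y,h:np.r_[C+Rc@[x,y],ZT+h+arm.nose_length]     # cabinet coords, fingertip height above its top -> TCP
def quat(a):   # tool down, tool y along cabinet-frame direction a
    a=a+yaw; y=np.array([np.cos(a),np.sin(a),0]);z=np.array([0,0,-1.])
    return R.from_matrix(np.c_[np.cross(y,z),y,z]).as_quat()
f=lambda:arm.sense()["wrist_force"]
E
python3 - <<'E'
from h import *
arm.gripper_to(0.0)
print(arm.nose_length)
q=[arm.inverse_kinematics(W(-.068,.03,.07),quat(a)) for a in(0,np.pi)]
print(q)
# reachability of the latch sweep too
for t in np.deg2rad([-78,-110,-140,-180]):
    u=np.array([np.sin(t),-np.cos(t)])
    for k in(0,np.pi):
        p=np.array([-.06,-.13])+.05*u+.018*np.array([-u[1],u[0]])
        j=arm.inverse_kinematics(W(*p,.03),quat(np.arctan2(u[1],u[0])+k));print(np.rad2deg(t),k,None if j is None else np.round(j,2))
a=0 if abs(q[0][5])<abs(q[1][5]) else np.pi
arm.move_ptp(W(-.068,.03,.07),quat(a));print(a,arm.sense()["position"],arm.sense()["t"],f())
s=arm.sense();c=arm.capture("side");cv2.imwrite("pics/s2.png",c["color"][100:320,180:450])
E
```

```text
0.0726
[array([-0.21055935,  0.26178577, -0.00258382,  1.30642674,  0.        ,
        1.38292626]), array([-0.21055935,  0.26178577, -0.00258382,  1.30642674,  0.        ,
       -1.7586664 ])]
-78.0 0 [-0.56  0.28 -0.07  1.22  0.   -2.32]
-78.0 3.141592653589793 [-0.56  0.28 -0.07  1.22  0.    0.83]
-110.0 0 [-0.52  0.25 -0.12  1.2   0.   -1.72]
-110.0 3.141592653589793 [-0.52  0.25 -0.12  1.2   0.    1.42]
-140.0 0 [-0.47  0.25 -0.12  1.2   0.   -1.14]
-140.0 3.141592653589793 [-0.47  0.25 -0.12  1.2   0.    2.  ]
-180.0 0 [-0.41  0.29 -0.07  1.22  0.   -0.39]
-180.0 3.141592653589793 [-0.41  0.29 -0.07  1.22  0.    2.76]
0 [ 0.54869202 -0.03463608  0.31263337] 3.3833 [-0.675749    1.09729885  0.42755484]
```

View pics/s2.png

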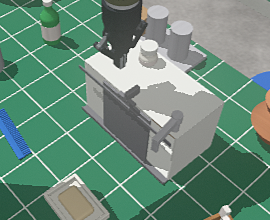

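The crop shows the closed fingertips over the cabinet top, on the tab's +y side (tab near (130,92)). Pushing the door now.

Run:
```python
from h import *
arm.move_l(W(-.068,.03,.008),rate=.1); f0=f();print(f0)
arm.move_l(W(-.068,-.045,.008),rate=.05);print(arm.sense()["position"],f()-f0)
for i in range(16):
    y=-.047-.001*i
    arm.move_l(W(-.068,y,.008),rate=.05);d=f()-f0;print(round(y,4),np.round(d,2))
    if np.linalg.norm(d[:2])>12:break
arm.sleep(.3);print(arm.sense()["position"],f()-f0)
arm.move_l(W(-.068,y+.025,.008),rate=.08)
arm.move_l(W(-.068,y+.025,.065),rate=.12)
s=arm.sense();print(s["t"])
c=arm.capture("top");pickle.dump(c,open("top2.pkl","wb"));cv2.imwrite("pics/t2.png",cv2.resize(c["color"][100:230,200:390],None,fx=3,fy=3))
```

```text
[ 0.83760587 -0.51801967 -0.7410757 ]
[ 0.54679155 -0.11037701  0.25048405] [0.31398972 1.17986035 1.12268369]
-0.047 [-1.4   1.23  0.15]
-0.048 [-1.12  1.83  1.26]
-0.049 [-1.37  2.02  0.63]
-0.05 [-0.64  2.33  0.66]
-0.051 [-0.61  1.14  1.15]
-0.052 [-1.24  0.49 -0.26]
-0.053 [-1.16  1.43 -0.55]
-0.054 [-1.04  0.51 -0.19]
-0.055 [-0.02  0.79 -0.16]
-0.056 [-0.06  0.13  0.54]
-0.057 [-0.71  5.95  0.41]
-0.058 [0.68 8.18 1.5 ]
-0.059 [ 0.93 12.05  2.42]
[ 0.54671886 -0.12220231  0.25061407] [ 1.12167656 11.63443669  2.10663669]
10.4833
```

View pics/t2.png

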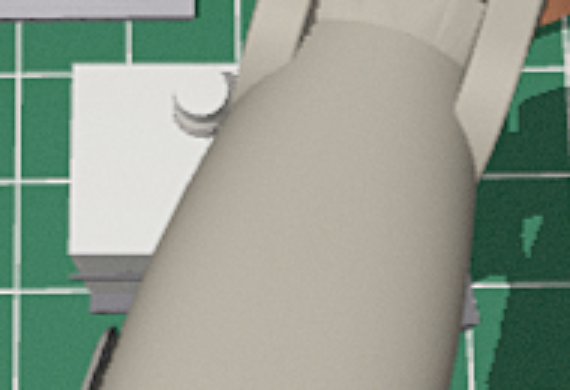

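The arm hides the latch in this view, but the stop was felt at 12 N, right where the geometry predicts (finger y −57 mm). The door is shut, so I'll sweep the latch now.

```bash
cat >> h.py <<'E'
def lp(deg,gap=0,h=.031,r=.05):
    t=np.deg2rad(deg);u=np.array([np.sin(t),-np.cos(t)])
    return W(*(np.array([-.06,-.13])+r*u+(.018+gap)*np.array([-u[1],u[0]])),h),quat(np.arctan2(u[1],u[0])+np.pi)
E
python3 - <<'E'
from h import *
p,q=lp(-78,.02,.07);arm.move_ptp(p,q)
p,q=lp(-78,.02);arm.move_l(p,.1);f0=f();print(arm.sense()["t"],arm.sense()["q"][5])
for a in np.arange(-78,-173,-9.4):
    p,q=lp(a);arm.move_l(p,.06,q);print(round(a,1),np.round(f()-f0,1))
p,q=lp(a,.04);arm.move_l(p,.12)
print(arm.sense()["t"])
c=arm.capture("side");pickle.dump(c,open("side3.pkl","wb"));a=c["color"][130:290,240:420]
b=arm.capture("top");pickle.dump(b,open("top3.pkl","wb"));b=b["color"][100:230,200:390]
cv2.imwrite("pics/3.png",np.hstack([cv2.resize(a,(400,356)),cv2.resize(b,(400,356))]))
E
```

```text
11.7167 0.7996291428549025
-78.0 [-1.2 -0.4  0.4]
-87.4 [-2.  -0.1  0.9]
-96.8 [-0.3 -0.8 -0.6]
-106.2 [-0.4 -0.2 -0.3]
-115.6 [-0.3 -0.3 -0.5]
-125.0 [-0.5  0.5  0.6]
-134.4 [-0.6 -0.4  0.2]
-143.8 [-1.  -0.   0.6]
-153.2 [-0.8 -0.4 -0.1]
-162.6 [-1.3 -0.8 -0.1]
-172.0 [-1.8 -0.2  0.1]
15.85
```

View pics/3.png

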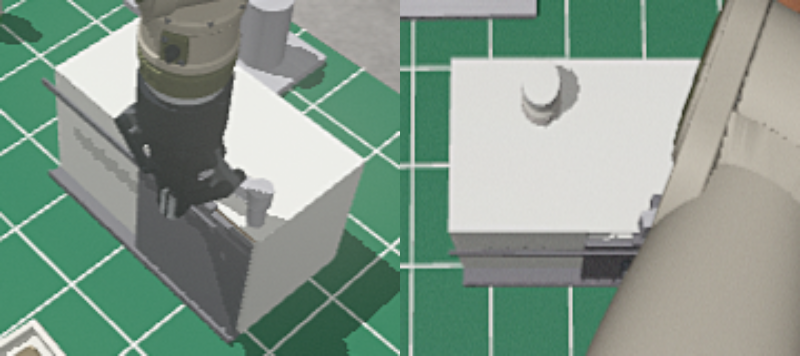

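The side view shows the latch arm swung round behind the gripper, but the gripper still hides it. I'll back off and measure.

```bash
cat > m.py <<'E'
from h import *
def measure(tag):
    ims=[]
    for n,box in(("top",(100,230,200,390)),("side",(120,290,240,420))):
        c=arm.capture(n);Q=cloud(c);ims.append(cv2.resize(c["color"][box[0]:box[1],box[2]:box[3]],(400,356)))
        L=(Q[...,:2]-C)@Rc; h=Q[...,2]-ZT
        r=(L[...,0]>-.10)&(L[...,0]<-.01)&(L[...,1]<-.02)&(L[...,1]>-.22)
        m=r&(h>.033)&(h<.056)
        q=L[m]
        rect=cv2.minAreaRect((q*1000).astype(np.float32))
        d=q-[-.06,-.13];b=q[(d[:,1]>.02)]-[-.06,-.13]
        s=np.polyfit(b[:,1],b[:,0],1) if len(b)>5 else None
        print(n,m.sum(),"rect",np.round(np.hstack([rect[0],rect[1],rect[2]]),1),"slope deg",np.rad2deg(np.arctan(s[0])),"x at pivot",s[1], "mean dir", np.rad2deg(np.arctan2(*b.mean(0))))
        t=r&(h>.018)&(h<.027);print("  tab",t.sum(),np.round(np.median(L[t],0),4) if t.any() else "",np.round(L[t].min(0),4),np.round(L[t].max(0),4))
    cv2.imwrite(f"pics/{tag}.png",np.hstack(ims))
E
python3 - <<'E'
from m import *
p,q=lp(-172,.04,.08);arm.move_l(p,.15)
j=arm.sense()["q"].copy();j[0]+=.75;arm.move_j(j);print(arm.sense()["t"])
measure("4")
E
```

```text
17.825
top 328 rect [-66.1 -98.9  22.2  89.5  14.4] slope deg -11.350529068872808 x at pivot 0.0007730110286337576 mean dir -10.467642628266288
  tab 57 [-0.0752 -0.0728] [-0.0853 -0.099 ] [-0.0468 -0.0549]
side 428 rect [-64.3 -97.8  23.2  88.7  11. ] slope deg -11.100514433805701 x at pivot -0.0001630417152691358 mean dir -11.290005273225717
  tab 68 [-0.0763 -0.0754] [-0.0852 -0.1388] [-0.0538 -0.0564]
```

View pics/4.png

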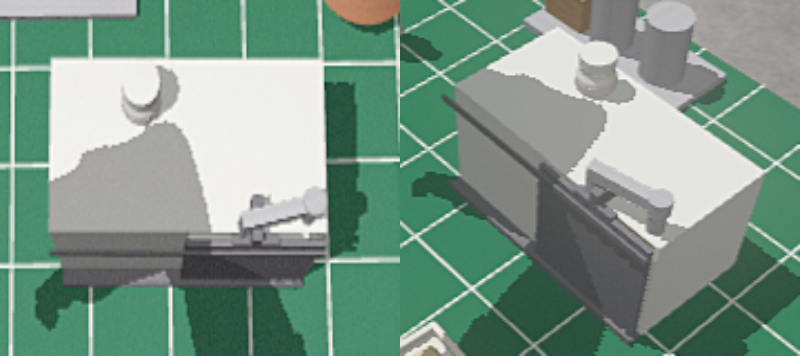

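The door is shut (tab at y ≈ −73 mm). The latch measures about −169°, 11° short of hooked and about 3° behind the commanded angle. I'll push by the remaining 11°.

Run:
```python
from m import *
p,q=lp(-172,.04,.08);arm.move_ptp(p,q)
p,q=lp(-172,.03);arm.move_l(p,.15)
for a in(-170,-177,-183):
    p,q=lp(a);arm.move_l(p,.06,q)
p,q=lp(a,.04);arm.move_l(p,.12)
p,q=lp(a,.04,.08);arm.move_l(p,.15)
j=arm.sense()["q"].copy();j[0]+=.75;arm.move_j(j);print(arm.sense()["t"])
measure("5")
```

```text
23.3417
top 336 rect [-60.4 -97.6  23.2  89.    3.2] slope deg -1.6104439163560478 x at pivot 0.001424513402865679 mean dir 0.042672479122359275
  tab 51 [-0.0752 -0.0727] [-0.0844 -0.1247] [-0.0644 -0.0551]
side 411 rect [-56.1 -96.5  90.2  23.6  87.9] slope deg -1.1109345110789481 x at pivot 0.0006358172088257399 mean dir -0.3581610075218311
  tab 90 [-0.0697 -0.0752] [-0.0851 -0.1383] [-0.054  -0.0533]
```

View pics/5.png

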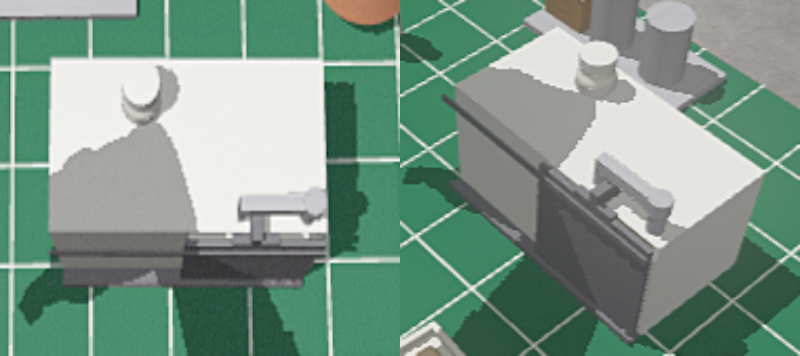

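The latch arm now lies straight over the tab with its end on the +y side, within about 1°. The door is shut and the jar hasn't moved. The gripper is clear at 80 mm above the cabinet's top.

```bash
python3 -c "
from h import *
print(arm.sign_off(), arm.sense()['t'])"
```

```text
the job is handed in; nothing more can be done
the job is handed in; nothing more can be done
```

The door is pushed fully shut against its stop, the latch is hooked over the tab to within about 1°, and the job was handed in at about 23 s with the arm clear of everything.

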